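# Refit the level knob of a solenoid tester and hold it pressed to test

## Robot

A 6-joint arm with a two-finger parallel gripper is mounted at the origin on the work surface. World frame = base frame: x ahead of the robot, y to its left, z up, the work surface at z = 0. Lengths are in m, angles in rad, forces in N, time in s.
With the tool pointing down it reaches from about 0.375 to 0.975 m from the base axis. Payload 3.8 kg.
Tool frame: the origin (TCP) lies at the very end of the fingers, on their centre line; the grasp point (between the pads) lies arm.grasp_offset behind it (arm.grasp_offset is the distance from the TCP to the grasp point, in m); z points along the fingers, y is the line along which they close (so a half turn about z gives the same grasp; the last joint's range is limited). The gripper opens to 85 mm and grips with 20 to 120 N. Pads are 22 mm wide; open, the fingers measure 114 mm over their backs; the gripper's body (76 mm by 85 mm) begins 54 mm behind the grasp point. The pads swing forward as they close: fully open they stand 13 mm farther back than shut.
Start: joints at [1.241, 0.264, 1.604, -0, 1.274, -0.037], TCP at [0.195, 0.646, 0.231] pointing down, gripper open.
Joint ranges: [-2.63, 2.63], [-0.94, 2.18], [0.31, 2.57], [-1.31, 4.45], [0, 2.66], [-2.55, 2.55]. Speed limits (rad/s): [2.57, 2.57, 3.14, 3.14, 3.14, 3.14].

## Interface

Orientations are given as a unit quaternion [w, x, y, z].
In Python, from cell import arm, viewer, job, finder gives the robot as it stands.
- The arm moves only by the tool send_rows, never from a script. Its argument "steps" is a list of rows, each an object with "slide": the shift along the tool's x, y, z in m, a list of three; "turn": the turn about the tool's z in degrees; "claw": the finger opening in m, from 0 to 0.0854. A call has 1 to 20 rows; each row shifts and turns the commanded pose from where the row before left it, along the tool's axes as they then stand; what a row does not reach is not made up. A row lasts 1/12 s, in which the tool goes at most 41.7 mm and 7.16 degrees, less where a joint would pass 70% of its speed; a pose out of reach is approached as far as the arm can. A call is refused whole if a number of a shift passes 0.0417 or a number of a turn 7.16, either way. A call with a gripper value outside its range is refused whole. The fingers move at their own pace and stop on an object; "grip_force" is the grip in N (left out, the last holds). Time passes only in rows, so rows that do not move let the fingers close. It gives the time, the measured TCP pose, the force, the opening and the grip force at its end, in the units of the state.
- arm.sense(): the state, without advancing time (a new reading comes with each control period).
- viewer.read_camera(name): name is "scene" or "top" or "wrist"; returns a dict with "frame" (384x512x3 uint8, red, green, blue), "range_z" (384x512 float32, m along the optical axis (not along the pixel's ray), 0 where there is no reading), "fovy" (degrees; the focal length in pixels is half the picture's height over the tangent of half this angle, whatever the lens; pixels are square), "cx", "cy" (the principal point, pixels), "k1" (the pictures are not rectified: a ray, as slopes to the right and down, at radius r is drawn at 1 + k1 r^2 times it, then the intrinsics apply), "rvec" (rotation vector, rad) and "tvec" (3), from world to camera coordinates, as OpenCV has them; the wrist camera has in their place "T_tool_cam" (4x4, takes a point from camera to tool coordinates, whose origin is the TCP and whose axes are the flange's). Camera axes: x right, y down, z forward; pixel columns grow to the right and rows downward; lengths in m; the calibration is good to about 2 mm. A picture is of the moment at which its call begins: read the wrist's pose just before it.
- job.finish_job(): hands the job in; it is judged then, once.
Trained networks look in a picture, given as the dict that the camera call returned (one of the last four; its "shot" number tells which), for a name from the list of things; names that differ only in an ending like _2 or _b are one class to them, and where a whole thing is asked for, a point or a joint stands for the part that bears it (a point fixed in the world has none). Each returns a list of dicts, best first, with "p" (0 to 1); they miss things now and then, are a little off and sometimes report something else, mostly with a low value. They report only what shows in the picture. A call takes as long as a camera call. They do not tell look-alikes from the thing itself.
- finder.recognise(label, picture): "box" ([centre column, centre row, width, height] in pixels, round what is visible of it).
- finder.pinpoint(label, picture): "position" ([column, row] in pixels: a listed point, or the origin of a listed thing).
The state is a dict: "t": time; "joint_pos": joint angles; "joint_velocities": joint speeds; "joint_torque": joint torques, N m; "tool_pos": TCP position; "eef_rot": TCP orientation; "contact_force": force on the tool from outside, world axes, zero at the start; "ft_torque": the same for the moment, N m; "grip_width": finger opening in m; "grip_force": force on a finger pad.
Only numpy, scipy, OpenCV 4.12 (cv2) and the standard library are available. Lean on these libraries where they do the work, as an engineer would, in place of code of your own. Each camera call takes 0.05 s, during which the arm holds its last target. There are 200 camera calls.

## Task

The level knob has come off the solenoid tester. Take it from the rubber mat, turn it so that the flat in its bore meets the flat of the D-shaft, push it fully home on the shaft without forcing it or turning the set level away, then keep it pressed right in against its spring, as for a test: finish while you hold it pressed. Leave the other parts on the mat where they are.

Things in the scene. Friction and masses are not known exactly. Their poses are not given: they have to be found in the camera images.
- knob: Loose black anodised aluminium pointer knob, about 110 g, bore down on the mat. Round skirt 46 mm across, 18 mm high; on it a straight grip bar 42 mm long (along x), 14 mm wide (along y), from 18 to 42 mm above the underside. Origin: centre of the underside; z up, x towards the pointer end of the bar, which a white line marks on its top and nose.
- knob_seat (a point): Centre of the roof of the knob's blind D-bore, 14 mm above the knob's origin, axes as the knob; meets shaft_tip when the knob is fully home. Bore 15.5 mm across, its flat on the pointer (+x) side, 3.25 mm from the axis: 0.75 mm free all round on the shaft; only one way round fits.
- shaft_tip (a point): Centre of the top of the tester's upright steel D-shaft, 23 mm above the panel when not pressed. z up, x towards its flat. 14 mm diameter, flat 2.5 mm from the axis, top edge chamfered 0.6 mm. It fits the knob when their x axes point the same way, within about 7 degrees. A nut at its foot, 3 mm high and 20 mm across, is cleared by the pressed knob. Nothing else taller within 40 mm.
- press (a joint): How far the shaft is pushed in, m: 0 free, 0.005 fully pressed (hard stop). The spring takes 5 N to start and 9 N at the stop; it returns when let go. More than 60 N damages the switch.
- level (a joint): Set level: rotation of the shaft and its white pointer plate in the panel, rad, growing anticlockwise from above; stiff (about 0.25 N m), stays where it is. 0 is with flat and pointer towards the tester's +x. Must stay as set at the start.
- level_mark (a point): Tip of the flat white pointer plate under the knob's place, 25 mm from the shaft's axis on the side of the shaft's flat (so it shows which way the flat faces), 2 mm above the panel. It turns with the shaft over the white scale marks but does not go in with it.
- tester: Solenoid tester, blue steel console, 220 mm (x) by 300 mm (y), its grey top panel 80 mm above the bench; fixed. Origin: centre of its underside; z up, front (vent slots) to -x. The shaft is at x -40, y +55 mm. Meter, sockets, lamps, fuse holder and toggles stand up to 20 mm above the panel.
- solenoid: Steel solenoid, 28 mm across with a black plug to one side, 46 mm high, standing loose on the mat. Origin: centre of the underside. Leave it alone.
- socket: Deep steel wrench socket, 26 mm across, 50 mm high, standing loose on the mat. Origin: centre of the underside. Leave it alone.
- sensor: Pressure sensor, brass foot and green cap, 28 mm across, 42 mm high, standing loose on the mat. Origin: centre of the underside. Leave it alone.
- mat: Grey-blue rubber mat, 260 mm (x) by 340 mm (y), 3 mm thick, fixed on the bench. Origin: centre of the underside.
Not all that is in view belongs to the job. There is more than one size of the knob; the one meant has the size given above.

How it is judged:
By the outcome, as a careful person would: the job done as asked, in the order asked, and still so for the second after the job is handed in, while the arm keeps its last pose, push and grip.
It also fails if it takes over 35 s, if anything falls off the work surface, if the arm or the gripper's body presses on something with over 40 N, if the wrist force passes 120 N, or if a joint passes its speed limit or range.

## Working session

There is one attempt and no reset: what is moved stays moved. The work goes in short steps, Python scripts to look and compute and a tool call to move; the robot and the scene stay as the last step left them, time stands still between calls to the robot, and variables do not carry over. Pictures are saved under pics/ and viewed, at most 10 in all, crops included, and the job is handed in when it is done.

Besides the shell and the picture viewer there is one more tool, called after "Emit:" as name(argument=value, ...) on one line, values as JSON. send_rows: Moves the arm, as the interface text tells. Its arguments: {"type":"object","properties":{"steps":{"type":"array"},"grip_force":{"type":"number"}},"required":["steps"]}

```bash
ls; mkdir -p pics; cat > h.py <<'E'
import numpy as np, cv2
from scipy.spatial.transform import Rotation as R
from cell import arm, viewer, job, finder
def cam(name):
    s=arm.sense(); d=viewer.read_camera(name); 
    if name=="wrist":
        q=s["eef_rot"]; T=np.eye(4); T[:3,:3]=R.from_quat([q[1],q[2],q[3],q[0]]).as_matrix(); T[:3,3]=s["tool_pos"]
        d["W"]=T@np.array(d["T_tool_cam"])
    else:
        M=np.eye(4); M[:3,:3]=cv2.Rodrigues(np.array(d["rvec"],float))[0]; M[:3,3]=np.ravel(d["tvec"]); d["W"]=np.linalg.inv(M)
    d["f"]=192/np.tan(np.radians(d["fovy"])/2); return d
def ray(d,u,v):
    x=(u-d["cx"])/d["f"]; y=(v-d["cy"])/d["f"]; a,b=x,y
    for _ in range(10):
        k=1+d["k1"]*(a*a+b*b); a,b=x/k,y/k
    return np.array([a,b,1.0])
def world(d,u,v,z=None):
    r=ray(d,u,v); W=d["W"]
    if z is None: t=float(d["range_z"][int(round(v)),int(round(u))])
    else: t=(z-W[2,3])/(W[:3,:3]@r)[2]
    return W[:3,:3]@(r*t)+W[:3,3]
def proj(d,p):
    c=np.linalg.inv(d["W"])@np.append(p,1); a,b=c[0]/c[2],c[1]/c[2]; k=1+d["k1"]*(a*a+b*b)
    return np.array([d["cx"]+d["f"]*a*k,d["cy"]+d["f"]*b*k])
def save(d,n,crop=None,s=1):
    im=d["frame"][:,:,::-1]
    if crop: im=im[crop[1]:crop[3],crop[0]:crop[2]]
    cv2.imwrite("pics/"+n,cv2.resize(im,None,fx=s,fy=s,interpolation=cv2.INTER_CUBIC))
E
python3 - <<'E'
from h import *
s=arm.sense(); print(s["eef_rot"],s["tool_pos"],arm.grasp_offset)
np.set_printoptions(precision=4,suppress=True)
ims=[]
for c in ["top","scene"]:
    d=cam(c); ims.append(d["frame"]); print(c,d["W"][:3,3])
    for l in ["knob","solenoid","socket","sensor","shaft_tip","level_mark","tester","mat"]:
        for x in finder.pinpoint(l,d)[:3]:
            u,v=x["position"]; print(l,round(x["p"],2),np.round([u,v]),world(d,u,v))
cv2.imwrite("pics/a.png",cv2.resize(ims[0][:,:,::-1],(800,600)))
cv2.imwrite("pics/b.png",cv2.resize(ims[1][:,:,::-1],(800,600)))
E
```

```text
pics
[-2.08734401e-04  1.45862558e-01  9.89304171e-01 -1.15238239e-03] [0.19457074 0.64554615 0.22992469] 0.0187
top [0.4913 0.0597 0.9889]
knob 0.63 [175. 150.] [0.7169 0.2796 0.0226]
knob 0.57 [220. 209.] [0.5678 0.1572 0.0448]
knob 0.54 [216. 155.] [0.7052 0.1741 0.0267]
solenoid 0.72 [159. 198.] [0.5936 0.3122 0.0245]
socket 0.67 [155. 253.] [0.458  0.3078 0.0534]
sensor 0.61 [222. 257.] [0.4527 0.1483 0.0441]
shaft_tip 0.49 [320. 230.] [ 0.5211 -0.0755  0.1055]
level_mark 0.54 [321. 218.] [ 0.5491 -0.0799  0.0816]
tester 0.84 [335. 213.] [ 0.5622 -0.1114  0.0825]
mat 0.56 [187. 225.] [0.5299 0.2428 0.0026]
scene [1.0072 0.3944 0.6263]
knob 0.96 [302. 242.] [0.5902 0.1721 0.026 ]
knob 0.87 [310. 331.] [0.7319 0.286  0.0328]
knob 0.79 [260. 290.] [0.7227 0.1783 0.0305]
solenoid 0.72 [302. 240.] [0.5909 0.1713 0.0324]
solenoid 0.65 [366. 299.] [0.6148 0.3262 0.0185]
socket 0.61 [399. 243.] [0.4672 0.3166 0.0193]
sensor 0.78 [329. 202.] [0.4598 0.1527 0.0156]
shaft_tip 0.46 [303. 243.] [0.5881 0.1738 0.0226]
shaft_tip 0.42 [224. 139.] [ 0.5264 -0.0802  0.1028]
level_mark 0.42 [215. 153.] [ 0.5518 -0.0825  0.0818]
tester 0.93 [197. 174.] [ 0.6303 -0.0542  0.0922]
mat 0.76 [351. 250.] [0.5281 0.2479 0.0025]
mat 0.42 [215. 152.] [ 0.549  -0.0847  0.08  ]
```

View pics/a.png

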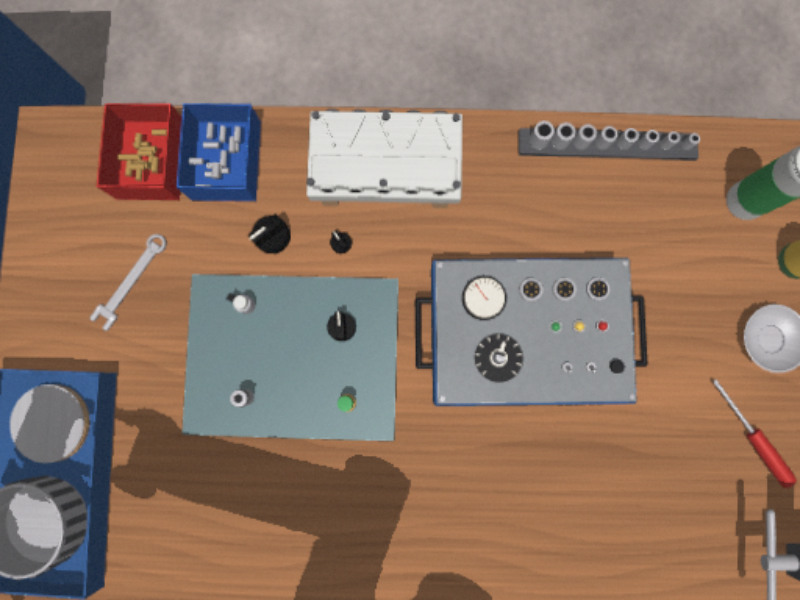

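View pics/b.png

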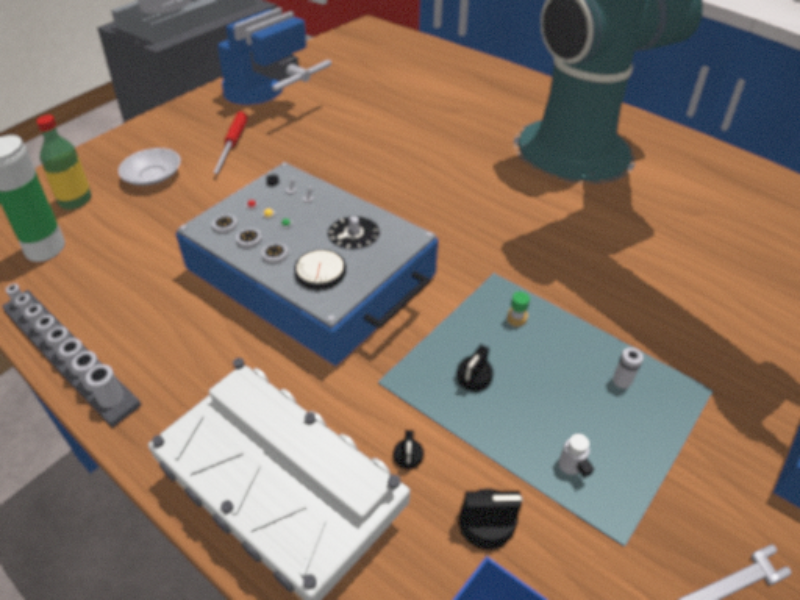

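The top view shows the mat knob at about (341,322)/800x600, its pointer facing up (world +x). The shaft with its pointer plate is at about (500,355), also facing roughly +x. The look-alike knobs are off the mat, at (270,233) and (340,241). I'll move above the mat knob.

Emit:
send_rows(steps=[{"slide": [-0.0315,-0.0222,0],"turn": 0,"claw": 0.0854},{"slide": [-0.0315,-0.0222,0],"turn": 0,"claw": 0.0854},{"slide": [-0.0315,-0.0222,0],"turn": 0,"claw": 0.0854},{"slide": [-0.0315,-0.0222,0],"turn": 0,"claw": 0.0854},{"slide": [-0.0315,-0.0222,0],"turn": 0,"claw": 0.0854},{"slide": [-0.0315,-0.0222,0],"turn": 0,"claw": 0.0854},{"slide": [-0.0315,-0.0222,0],"turn": 0,"claw": 0.0854},{"slide": [-0.0315,-0.0222,0],"turn": 0,"claw": 0.0854},{"slide": [-0.0315,-0.0222,0],"turn": 0,"claw": 0.0854},{"slide": [-0.0315,-0.0222,0],"turn": 0,"claw": 0.0854},{"slide": [-0.0315,-0.0222,0],"turn": 0,"claw": 0.0854},{"slide": [-0.0315,-0.0222,0],"turn": 0,"claw": 0.0854},{"slide": [-0.0315,-0.0222,0],"turn": 0,"claw": 0.0854},{"slide": [-0.0315,-0.0222,0],"turn": 0,"claw": 0.0854},{"slide": [-0.0315,-0.0222,0],"turn": 0,"claw": 0.0854},{"slide": [-0.0315,-0.0222,0],"turn": 0,"claw": 0.0854},{"slide": [0,0,0],"turn": 0,"claw": 0.0854},{"slide": [0,0,0],"turn": 0,"claw": 0.0854}])

```text
t: 2.4
tool_pos: [0.5759, 0.1589, 0.2312]
eef_rot: [-0.0, 0.148, 0.989, 0.0]
contact_force: [-0.2, 1.1, -0.8]
grip_width: 0.0853
grip_force: 0.0
```

```bash
python3 - <<'E'
from h import *
np.set_printoptions(precision=4,suppress=True)
s=arm.sense(); print(s["tool_pos"],s["eef_rot"],s["joint_pos"])
d=cam("wrist"); print(d["W"])
for l in ["knob","knob_seat"]:
    for x in finder.pinpoint(l,d)[:3]:
        u,v=x["position"]; print(l,x["p"],u,v,world(d,u,v),world(d,u,v,0.003))
for x in finder.recognise("knob",d)[:2]: print(x)
save(d,"c.png",None,1.5)
E
```

```text
[0.5759 0.1589 0.2312] [-0.0001  0.1478  0.989   0.    ] [ 0.2274  0.1185  1.7758  0.0001  1.2474 -1.0467]
[[ 0.2918  0.915   0.2785  0.5048]
 [ 0.9565 -0.279  -0.0857  0.1797]
 [-0.0008  0.2914 -0.9566  0.3736]
 [ 0.      0.      0.      1.    ]]
knob 0.97 384.1 236.2 [0.702  0.2752 0.0249] [0.7144 0.2812 0.003 ]
knob 0.64 259.4 159.9 [0.5685 0.1625 0.0448] [0.5766 0.1603 0.003 ]
knob 0.38 214.2 53.7 [0.4591 0.1513 0.0457] [0.4532 0.1476 0.003 ]
knob_seat 0.95 393.4 245.3 [0.7113 0.2809 0.0342] [0.7303 0.2902 0.003 ]
knob_seat 0.79 293.5 261.4 [0.6997 0.165  0.0304] [0.7153 0.1638 0.003 ]
knob_seat 0.62 260.5 155.1 [0.5643 0.1649 0.0431] [0.5716 0.1631 0.003 ]
{'box': [394.0, 244.2, 67.7, 59.7], 'p': 0.97}
{'box': [262.8, 158.9, 43.1, 43.9], 'p': 0.66}
```

View pics/c.png

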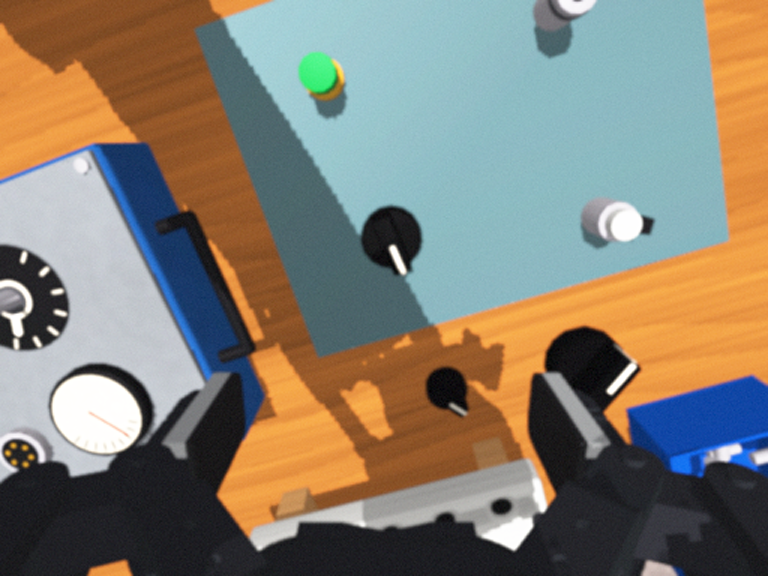

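The wrist view shows the mat knob at (391,238)/768x576, with its white line pointing to the lower right at (400,265). I'll measure its bar and skirt from the range data.

```bash
cat >> h.py <<'E'
def cloud(d):
    v,u=np.mgrid[0:384,0:512]; x=np.stack([(u-d["cx"])/d["f"],(v-d["cy"])/d["f"]],-1); a=x.copy()
    for _ in range(10): a=x/(1+d["k1"]*(a**2).sum(-1,keepdims=True))
    z=d["range_z"]; P=np.concatenate([a,np.ones(z.shape+(1,))],-1)*z[...,None]
    P=P@d["W"][:3,:3].T+d["W"][:3,3]; P[z<=0]=np.nan; return P
def near(P,c,r,lo,hi):
    with np.errstate(invalid="ignore"): return (np.hypot(P[...,0]-c[0],P[...,1]-c[1])<r)&(P[...,2]>lo)&(P[...,2]<hi)
def bar(P,m):
    (c,wh,a)=cv2.minAreaRect((P[m][:,:2]*1000).astype(np.float32)); a=a if wh[0]>wh[1] else a+90
    return np.array(c)/1000,np.sort(wh),(a+90)%180-90,m.sum()
def white(d,P,m):
    w=m&(d["frame"].min(-1)>130); return P[w].mean(0) if w.any() else None,w.sum()
E
python3 - <<'E'
from h import *
np.set_printoptions(precision=4,suppress=True)
for n in ["wrist","top"]:
    d=cam(n); P=cloud(d); c=(0.568,0.16)
    m=near(P,c,0.035,0.037,0.06); print(n,"bar",bar(P,m),"white",white(d,P,near(P,c,.035,.02,.06)), np.nanmedian(P[m][:,2]))
    k=near(P,c,0.035,0.012,0.028); print("skirt",cv2.minEnclosingCircle((P[k][:,:2]*1000).astype(np.float32)),np.median(P[k][:,2]))
    c=(0.5211,-.0755)
    if n=="top":
        m=near(P,c,0.012,0.096,0.12);print("tip",P[m].mean(0),m.sum(),np.median(P[m][:,2]))
        m=near(P,c,0.035,0.07,0.09)&(d["frame"].min(-1)>130); print(P[m].mean(0),np.median(P[near(P,c,.035,.07,.09)][:,2]))
        mt=near(P,(0.56,-.11),0.4,0.07,0.09); 
        mm=cv2.morphologyEx(mt.astype(np.uint8),cv2.MORPH_OPEN,np.ones((9,9))).astype(bool); print("panel",bar(P,mm))
E
```

```text
wrist bar (array([0.573, 0.163]), array([14.0087, 42.2621]), 6.60418701171875, np.int64(552)) white (array([0.5823, 0.1637, 0.0449]), np.int64(86)) 0.044501627435081875
skirt ((572.8847045898438, 162.96055603027344), 22.96611976623535) 0.020425428599421536
top bar (array([0., 0.]), array([0., 0.]), -90.0, np.int64(0)) white (None, np.int64(0)) nan
skirt ((565.4049072265625, 185.55299377441406), 3.9495222568511963) 0.020398377759372477
tip [ 0.5243 -0.0747  0.1029] 25 0.10282681214818878
[ 0.5191 -0.0752  0.0815] 0.08133143651398689
panel (array([ 0.5672, -0.1294]), array([219.4525, 299.5016]), -88.22100913524628, np.int64(10436))
  return np.nanmean(a, axis, out=out, keepdims=keepdims)
```

Skirt 46 mm, bar 14 x 42 mm, yaw about 6.6°: this is the right knob. I'll align above it and go lower.

Emit:
send_rows(steps=[{"slide": [0,0,0.02],"turn": -5.9,"claw": 0.0854},{"slide": [0,0,0.025],"turn": -5.9,"claw": 0.0854},{"slide": [0,0,0.025],"turn": -5.9,"claw": 0.0854},{"slide": [0,0,0.025],"turn": -5.9,"claw": 0.0854},{"slide": [0.0024,0.0044,0.025],"turn": 0,"claw": 0.0854},{"slide": [0,0,0.015],"turn": 0,"claw": 0.0854},{"slide": [0,0,0],"turn": 0,"claw": 0.0854},{"slide": [0,0,0],"turn": 0,"claw": 0.0854}])

```text
t: 3.37
tool_pos: [0.5707, 0.1655, 0.0955]
eef_rot: [-0.001, -0.06, 0.998, -0.0]
contact_force: [0.3, -0.1, 0.1]
grip_width: 0.0854
grip_force: 0.0
```

```bash
python3 - <<'E'
from h import *
np.set_printoptions(precision=4,suppress=True)
s=arm.sense(); d=cam("wrist"); print(s["tool_pos"],s["contact_force"],"T",d["W"][:3,3]); q=s["eef_rot"]; M=R.from_quat([q[1],q[2],q[3],q[0]]).as_matrix(); print(M, np.degrees(np.arctan2(M[1,1],M[0,1])))
P=cloud(d); c=(0.573,0.163)
m=near(P,c,0.035,0.037,0.06); print("bar",bar(P,m),"white",white(d,P,near(P,c,.035,.02,.06)),np.nanmedian(P[m][:,2]))
k=near(P,c,0.035,0.012,0.028); print("skirt",cv2.minEnclosingCircle((P[k][:,:2]*1000).astype(np.float32)),np.median(P[k][:,2]))
E
```

```text
[0.5707 0.1655 0.0955] [ 0.2711 -0.0928  0.1494] T [0.4973 0.1556 0.2381]
[[-0.9927 -0.1203 -0.0023]
 [-0.1203  0.9927 -0.0006]
 [ 0.0023 -0.0003 -1.    ]] 96.90955790603911
bar (array([0.5733, 0.1628]), array([13.873 , 43.2975]), 7.135420322418213, np.int64(1359)) white (array([0.5837, 0.1639, 0.045 ]), np.int64(141)) 0.044571395622330395
skirt ((572.7890625, 162.62850952148438), 22.973554611206055) 0.02051885058493655
```

Emit:
send_rows(steps=[{"slide": [-0.0019,-0.0031,0.02],"turn": 0,"claw": 0.0854},{"slide": [0,0,0.02],"turn": 0,"claw": 0.07},{"slide": [0,0,0.018],"turn": 0,"claw": 0.06},{"slide": [0,0,0.013],"turn": 0,"claw": 0.05},{"slide": [0,0,0],"turn": 0,"claw": 0.04},{"slide": [0,0,0],"turn": 0,"claw": 0.04},{"slide": [0,0,0],"turn": 0,"claw": 0.04}], grip_force=60)

```text
t: 4.0
tool_pos: [0.5756, 0.1623, 0.0269]
eef_rot: [0.001, -0.06, 0.998, 0.0]
contact_force: [0.4, -0.6, -0.1]
grip_width: 0.0397
grip_force: 0.0
```

Emit:
send_rows(steps=[{"slide": [0.002,0.0,0.002],"turn": 0,"claw": 0.04},{"slide": [0,0,0],"turn": 0,"claw": 0.03},{"slide": [0,0,0],"turn": 0,"claw": 0.02},{"slide": [0,0,0],"turn": 0,"claw": 0.005},{"slide": [0,0,0],"turn": 0,"claw": 0.005},{"slide": [0,0,0],"turn": 0,"claw": 0.005},{"slide": [0,0,0],"turn": 0,"claw": 0.005}], grip_force=60)

```text
t: 4.58
tool_pos: [0.5729, 0.1619, 0.0242]
eef_rot: [0.001, -0.06, 0.998, 0.0]
contact_force: [-0.6, 0.7, 6.0]
grip_width: 0.0128
grip_force: 60.6
```

```bash
python3 - <<'E'
from h import *
np.set_printoptions(precision=4,suppress=True)
s=arm.sense(); print(s["tool_pos"],s["contact_force"],s["ft_torque"],s["grip_width"],s["grip_force"],s["eef_rot"],s["joint_pos"])
E
```

```text
[0.5729 0.1619 0.0242] [-0.6376  0.7067  5.9918] [-0.0244  0.1341  0.0083] 0.012792492666161654 60.636162757873535 [ 0.0007 -0.0595  0.9982  0.0001] [ 0.2335  0.322   1.9483  0.      0.8699 -1.4564]
```

Emit:
send_rows(steps=[{"slide": [0,0,-0.01],"turn": 0,"claw": 0.005},{"slide": [0,0,-0.025],"turn": 0,"claw": 0.005},{"slide": [0,0,-0.035],"turn": 0,"claw": 0.005},{"slide": [0,0,-0.035],"turn": 0,"claw": 0.005},{"slide": [0,0,-0.035],"turn": 0,"claw": 0.005},{"slide": [0,0,-0.025],"turn": 0,"claw": 0.005},{"slide": [0,-0.02,0],"turn": 0,"claw": 0.005},{"slide": [-0.002,-0.035,0],"turn": 0,"claw": 0.005},{"slide": [-0.002,-0.035,0],"turn": 0,"claw": 0.005},{"slide": [-0.002,-0.035,0],"turn": 0,"claw": 0.005},{"slide": [-0.002,-0.035,0],"turn": 0,"claw": 0.005},{"slide": [0,-0.035,0],"turn": 0,"claw": 0.005},{"slide": [0,-0.035,0],"turn": 0,"claw": 0.005},{"slide": [0,-0.01,0],"turn": 0,"claw": 0.005},{"slide": [0,0,0],"turn": 0,"claw": 0.005},{"slide": [0,0,0],"turn": 0,"claw": 0.005},{"slide": [0,0,0],"turn": 0,"claw": 0.005}])

```text
t: 6.0
tool_pos: [0.6082, -0.0744, 0.188]
eef_rot: [-0.0, -0.06, 0.998, 0.0]
contact_force: [0.4, -0.2, -0.6]
grip_width: 0.0129
grip_force: 59.9
```

```bash
python3 - <<'E'
from h import *
np.set_printoptions(precision=4,suppress=True)
s=arm.sense(); d=cam("wrist"); print(s["tool_pos"],s["contact_force"],s["ft_torque"],s["grip_width"],"T",d["W"][:3,3])
for l in ["shaft_tip","level_mark"]:
    for x in finder.pinpoint(l,d)[:2]:
        u,v=x["position"]; print(l,x["p"],u,v,world(d,u,v),world(d,u,v,.1035 if l=="shaft_tip" else .082))
P=cloud(d);c=(.525,-.0755); m=near(P,c,0.02,0.096,0.112); print("tip",P[m].mean(0),np.median(P[m][:,2]),m.sum(),cv2.minEnclosingCircle((P[m][:,:2]*1000).astype(np.float32)))
u,v=proj(d,(c[0],c[1],.09)); print(u,v)
save(d,"d.png",None,1.5)
E
```

```text
[ 0.6082 -0.0744  0.188 ] [ 0.3716 -0.2285 -0.6235] [0.0334 0.0049 0.0118] 0.01288698864390139 T [ 0.5346 -0.0844  0.3305]
shaft_tip 0.6 269.0 86.2 [ 0.5291 -0.0769  0.1024] [ 0.5291 -0.077   0.1035]
shaft_tip 0.41 258.0 239.2 [ 0.5346 -0.0844  0.3305] [ 0.6406 -0.0708  0.1035]
level_mark 0.66 257.6 115.9 [ 0.5506 -0.082   0.0812] [ 0.5506 -0.082   0.082 ]
tip [ 0.526  -0.077   0.1027] 0.10287170019902331 248 ((527.3448486328125, -77.6269760131836), 6.828909397125244)
271.16292889940934 80.82033168536952
```

View pics/d.png

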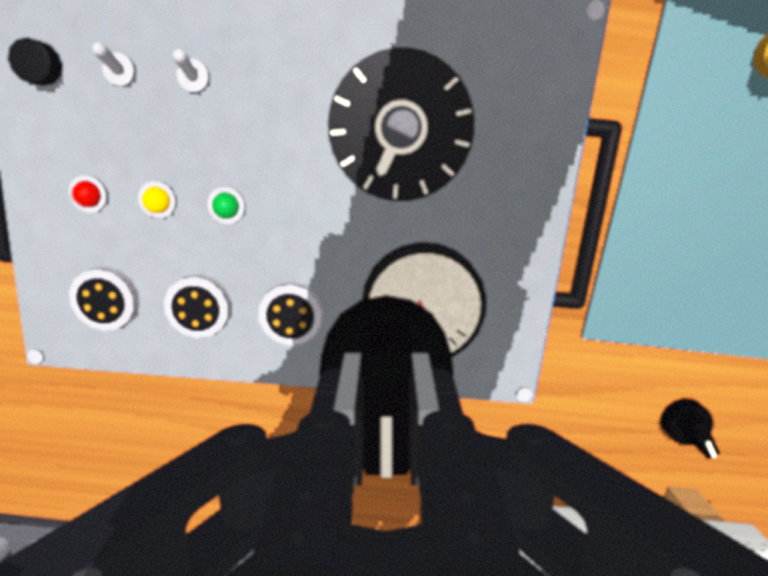

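The wrist view shows the D-shaft at (401,124), its white pointer plate running to a tip at about (382,172), and the knob held straight with its white line along image-vertical at x≈387. Next I need the exact plate angle, shaft centre and knob centre.

```bash
python3 - <<'E'
from h import *
np.set_printoptions(precision=4,suppress=True)
d=cam("wrist"); P=cloud(d); f=d["frame"].astype(int)
c0=np.array((.5270,-.0775))
# pixels projected on plane z=.082
v,u=np.mgrid[60:150,220:320]; Q=np.array([[world(d,a,b,.082)[:2] for a,b in zip(r,s)] for r,s in zip(u,v)])
g=f[60:150,220:320].min(-1)
rr=np.hypot(*(Q-c0).transpose(2,0,1))
for th in (110,130,150):
    w=((g>th)&(rr<.03)).astype(np.uint8); n,L,S,C=cv2.connectedComponentsWithStats(w)
    i=1+np.argmax(S[1:,4]); m=(L==i)
    far=m&(rr>.0145)&(rr<.026); p=Q[far]; a=np.degrees(np.arctan2(*(p-c0).T[::-1]))
    ring=m; ln=cv2.fitLine((p*1000).astype(np.float32),cv2.DIST_L2,0,.01,.01).ravel()
    near_=m&(rr<.0145)
    print(th,S[i],"ang",a.mean(),"line",np.degrees(np.arctan2(ln[1],ln[0])),ln[2:],"maxr",rr[m].max(),"ring",cv2.minEnclosingCircle((Q[near_]*1000).astype(np.float32)))
# dial disc dark
w=((g<60)&(rr<.04)).astype(np.uint8); 
cn=max(cv2.findContours(w,cv2.RETR_EXTERNAL,cv2.CHAIN_APPROX_NONE)[0],key=len)[:,0]; pts=(Q[cn[:,1],cn[:,0]]*1000).astype(np.float32); print("disc",cv2.fitEllipse(pts))
m=near(P,c0,.012,.1005,.106); p=P[m]; print("tip z",np.median(p[:,2]),m.sum()); h=cv2.convexHull((p[:,:2]*1000).astype(np.float32))[:,0]; print(np.round(h,1).tolist())
print("circ",cv2.minEnclosingCircle(h))
# knob in hand
s=arm.sense(); t=s["tool_pos"]; z=t[2]
m=near(P,(t[0],t[1]),.04,z+.010,z+.026); print("bar-ish",m.sum(),np.median(P[m][:,2])-z)
k=near(P,(t[0],t[1]),.04,z-.008,z+.004); print("skirt",k.sum(),np.median(P[k][:,2])-z,cv2.minEnclosingCircle((P[k][:,:2]*1000).astype(np.float32)),t)
fm=near(P,(t[0],t[1]),.06,z-.03,z+.03)&(f.min(-1)>120); print("white",P[fm].mean(0),fm.sum(),np.ptp(P[fm],axis=0))
E
```

```text
110 [ 30   6  35  51 867] ang -18.7298583716601 line -19.14428 [545.5558 -83.7929] maxr 0.025586190407335077 ring ((528.0675048828125, -77.75118255615234), 13.33458423614502)
130 [ 30   6  35  50 511] ang -18.84001379940432 line -20.133907 [545.4792 -83.8142] maxr 0.025246389419744848 ring ((528.21728515625, -77.83697509765625), 13.174306869506836)
150 [ 30   6  34  50 432] ang -18.92840117147631 line -19.221867 [545.3219 -83.7856] maxr 0.024921010171080872 ring ((528.1685180664062, -78.21112060546875), 13.02523136138916)
disc ((534.2278442382812, -71.0216064453125), (46.60103988647461, 58.943729400634766), 43.38365936279297)
tip z 0.10277692253704698 247
[[531.4000244140625, -73.0], [531.2999877929688, -72.5], [530.5999755859375, -71.80000305175781], [529.7999877929688, -71.19999694824219], [528.5, -70.9000015258789], [527.9000244140625, -70.80000305175781], [524.7000122070312, -71.19999694824219], [523.5, -72.0999984741211], [522.5, -73.5999984741211], [522.0, -74.4000015258789], [521.5, -75.19999694824219], [520.9000244140625, -76.5], [521.0, -77.19999694824219], [521.0999755859375, -77.80000305175781], [521.2000122070312, -78.5], [521.2999877929688, -79.80000305175781], [522.2000122070312, -81.69999694824219], [523.5999755859375, -82.80000305175781], [524.2999877929688, -83.4000015258789], [525.5999755859375, -83.9000015258789], [527.0, -84.4000015258789], [527.5999755859375, -84.4000015258789], [529.0, -80.19999694824219]]
circ ((527.2452392578125, -77.58513641357422), 6.858814239501953)
bar-ish 4018 0.020278916494401528
skirt 1709 -0.0038056916596450052 ((608.6064453125, -74.86162567138672), 22.70743179321289) [ 0.6086 -0.0742  0.1883]
white [ 0.6057 -0.0749  0.2068] 743 [0.0448 0.0338 0.052 ]
```

Emit:
send_rows(steps=[{"slide": [0,0,0],"turn": 6.5,"claw": 0.005},{"slide": [0,0,0],"turn": 6.5,"claw": 0.005},{"slide": [0,0,0],"turn": 6.5,"claw": 0.005},{"slide": [0,0,0],"turn": 6.5,"claw": 0.005},{"slide": [0.0253,-0.0096,0],"turn": 0,"claw": 0.005},{"slide": [0.0253,-0.0096,0],"turn": 0,"claw": 0.005},{"slide": [0.0253,-0.0096,0],"turn": 0,"claw": 0.005},{"slide": [0,0,0.024],"turn": 0,"claw": 0.005},{"slide": [0,0,0.024],"turn": 0,"claw": 0.005},{"slide": [0,0,0],"turn": 0,"claw": 0.005},{"slide": [0,0,0],"turn": 0,"claw": 0.005},{"slide": [0,0,0],"turn": 0,"claw": 0.005}])

```text
t: 7.2
tool_pos: [0.5283, -0.0775, 0.1413]
eef_rot: [0.0, 0.166, 0.986, -0.0]
contact_force: [-0.4, -0.0, -0.4]
grip_width: 0.0128
grip_force: 59.9
```

```bash
cat > st.py <<'E'
from h import *
np.set_printoptions(precision=4,suppress=True)
def st(tgt=(.5273,-.0769)):
    s=arm.sense(); q=s["eef_rot"]; M=R.from_quat([q[1],q[2],q[3],q[0]]).as_matrix()
    e=np.array([tgt[0],tgt[1],s["tool_pos"][2]])-s["tool_pos"]
    print(s["tool_pos"],"F",s["contact_force"],"M",s["ft_torque"],"yaw",np.degrees(np.arctan2(M[1,1],M[0,1]))-90,"tilt",np.degrees(M[:2,2]),"slide to tgt mm",1000*(M.T@e),s["grip_width"],s["grip_force"],"t",s["t"]); return s
if __name__=="__main__": st(); st()
E
python3 st.py; python3 - <<'E'
from h import *
d=cam("scene"); u,v=map(int,proj(d,(.527,-.077,.11))); save(d,"e.png",(u-70,v-60,u+70,v+50),5)
d=cam("wrist"); save(d,"e2.png",None,1.5)
E
```

```text
[ 0.5283 -0.0775  0.1413] F [-0.3797 -0.0352 -0.4419] M [ 0.0298 -0.0529  0.0398] yaw -19.129196558340965 tilt [ 0.055  -0.0097] slide to tgt mm [ 1.1408  0.2879 -0.0011] 0.012779014266538716 59.92285966873169 t 7.2
[ 0.5283 -0.0775  0.1413] F [-0.3797 -0.0352 -0.4419] M [ 0.0298 -0.0529  0.0398] yaw -19.129196558340965 tilt [ 0.055  -0.0097] slide to tgt mm [ 1.1408  0.2879 -0.0011] 0.012779014266538716 59.92285966873169 t 7.2
```

View pics/e.png

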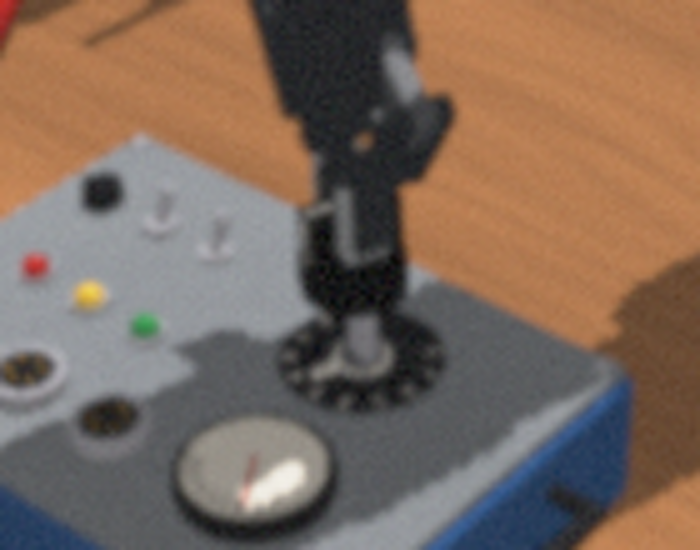

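The scene crop shows the knob (352,270) directly above the shaft (360,335). I'll correct about 1 mm and begin a gentle descent.

Emit:
send_rows(steps=[{"slide": [0.0011,0.0003,0.007],"turn": 0,"claw": 0.005},{"slide": [0,0,0.007],"turn": 0,"claw": 0.005},{"slide": [0,0,0],"turn": 0,"claw": 0.005},{"slide": [0,0,0.002],"turn": 0,"claw": 0.005},{"slide": [0,0,0.001],"turn": 0,"claw": 0.005},{"slide": [0,0,0],"turn": 0,"claw": 0.005},{"slide": [0,0,0],"turn": 0,"claw": 0.005}])

```text
t: 7.88
tool_pos: [0.5266, -0.0773, 0.1232]
eef_rot: [-0.0, 0.167, 0.986, 0.0]
contact_force: [0.0, -0.4, -0.1]
grip_width: 0.0128
grip_force: 59.9
```

```bash
python3 st.py | head -1
```

```text
[ 0.5266 -0.0773  0.1232] F [ 0.0393 -0.4312 -0.0574] M [0.0348 0.027  0.0354] yaw -19.181085688659792 tilt [-0.0056  0.0043] slide to tgt mm [-0.5488  0.5865 -0.    ] 0.012790336982661762 59.90957021713257 t 7.8833
```

Emit:
send_rows(steps=[{"slide": [0,0,0.001],"turn": 0,"claw": 0.005},{"slide": [0,0,0.001],"turn": 0,"claw": 0.005},{"slide": [0,0,0],"turn": 0,"claw": 0.005},{"slide": [0,0,0],"turn": 0,"claw": 0.005}])

```text
t: 8.22
tool_pos: [0.5266, -0.0772, 0.1213]
eef_rot: [0.0, 0.167, 0.986, 0.0]
contact_force: [0.5, 1.1, -0.5]
grip_width: 0.0126
grip_force: 59.9
```

```bash
python3 st.py | head -1
```

```text
[ 0.5266 -0.0772  0.1213] F [ 0.4645  1.1168 -0.5269] M [ 0.0513 -0.0899  0.0207] yaw -19.177662167751976 tilt [0.0071 0.0043] slide to tgt mm [-0.5271  0.529   0.0001] 0.012551852940395035 59.903104305267334 t 8.2167
```

Emit:
send_rows(steps=[{"slide": [0,0,0.001],"turn": 0,"claw": 0.005},{"slide": [0,0,0.001],"turn": 0,"claw": 0.005},{"slide": [0,0,0.001],"turn": 0,"claw": 0.005},{"slide": [0,0,0],"turn": 0,"claw": 0.005},{"slide": [0,0,0],"turn": 0,"claw": 0.005}])

```text
t: 8.63
tool_pos: [0.5266, -0.0772, 0.1181]
eef_rot: [-0.0, 0.167, 0.986, 0.0]
contact_force: [1.1, 0.5, -1.0]
grip_width: 0.0124
grip_force: 59.9
```

```bash
python3 st.py | head -1
```

```text
[ 0.5266 -0.0772  0.1181] F [ 1.094   0.4709 -0.9656] M [ 0.159  -0.0725 -0.0224] yaw -19.174131758947595 tilt [-0.0074  0.0061] slide to tgt mm [-0.6091  0.5267 -0.0001] 0.01238354086108836 59.90411996841431 t 8.6333
```

Emit:
send_rows(steps=[{"slide": [0,0,0.001],"turn": 0,"claw": 0.005},{"slide": [0,0,0.001],"turn": 0,"claw": 0.005},{"slide": [0,0,0.001],"turn": 0,"claw": 0.005},{"slide": [0,0,0.001],"turn": 0,"claw": 0.005},{"slide": [0,0,0.001],"turn": 0,"claw": 0.005},{"slide": [0,0,0],"turn": 0,"claw": 0.005},{"slide": [0,0,0],"turn": 0,"claw": 0.005}])

```text
t: 9.22
tool_pos: [0.5265, -0.0772, 0.1131]
eef_rot: [-0.0, 0.167, 0.986, 0.0]
contact_force: [1.4, 1.6, -1.6]
grip_width: 0.0128
grip_force: 59.9
```

```bash
python3 st.py | head -1
```

```text
[ 0.5265 -0.0772  0.1131] F [ 1.3876  1.5561 -1.6075] M [ 0.3037 -0.0814  0.0448] yaw -19.177006773704093 tilt [-0.0062  0.0075] slide to tgt mm [-0.6247  0.5261 -0.    ] 0.012773255649728447 59.89112913608551 t 9.2167
```

Emit:
send_rows(steps=[{"slide": [-0.0002,0.0004,0.001],"turn": 0,"claw": 0.005},{"slide": [0,0,0.001],"turn": 0,"claw": 0.005},{"slide": [0,0,0.001],"turn": 0,"claw": 0.005},{"slide": [0,0,0],"turn": 0,"claw": 0.005},{"slide": [0,0,0],"turn": 0,"claw": 0.005}])

```text
t: 9.63
tool_pos: [0.5268, -0.0771, 0.1102]
eef_rot: [-0.0, 0.167, 0.986, -0.0]
contact_force: [0.9, -0.5, -0.8]
grip_width: 0.0129
grip_force: 60.1
```

```bash
python3 st.py | head -1
```

```text
[ 0.5268 -0.0771  0.1102] F [ 0.8754 -0.4541 -0.8379] M [0.0234 0.0691 0.0103] yaw -19.171246046103064 tilt [-0.0081 -0.0115] slide to tgt mm [-0.3806  0.3185 -0.0001] 0.012860645966794284 60.10329008102417 t 9.6333
```

Emit:
send_rows(steps=[{"slide": [0,0,0.0007],"turn": 0,"claw": 0.005},{"slide": [0,0,0.0007],"turn": 0,"claw": 0.005},{"slide": [0,0,0],"turn": 0,"claw": 0.005},{"slide": [0,0,0],"turn": 0,"claw": 0.005}])

```text
t: 9.97
tool_pos: [0.5269, -0.0771, 0.1093]
eef_rot: [0.0, 0.167, 0.986, -0.0]
contact_force: [-2.3, -0.7, 4.7]
grip_width: 0.0124
grip_force: 60.5
```

```bash
python3 st.py | head -1
```

```text
[ 0.5269 -0.0771  0.1093] F [-2.3097 -0.7327  4.6981] M [-0.005   0.3671 -0.0502] yaw -19.172713596794765 tilt [ 0.0054 -0.0115] slide to tgt mm [-0.2811  0.2706  0.    ] 0.01237623086013647 60.521639585494995 t 9.9667
```

Contact came at the expected home height with about 5 N, which is the spring preload. Now I'll press in.

Emit:
send_rows(steps=[{"slide": [0,0,0.001],"turn": 0,"claw": 0.005},{"slide": [0,0,0.001],"turn": 0,"claw": 0.005},{"slide": [0,0,0.001],"turn": 0,"claw": 0.005},{"slide": [0,0,0.001],"turn": 0,"claw": 0.005},{"slide": [0,0,0],"turn": 0,"claw": 0.005},{"slide": [0,0,0],"turn": 0,"claw": 0.005}])

```text
t: 10.47
tool_pos: [0.527, -0.0771, 0.1055]
eef_rot: [0.0, 0.166, 0.986, -0.0]
contact_force: [-4.4, 0.9, 8.1]
grip_width: 0.0131
grip_force: 60.9
```

```bash
python3 st.py | head -1
```

```text
[ 0.527  -0.0771  0.1055] F [-4.4419  0.8569  8.1252] M [0.0083 0.6191 0.0219] yaw -19.16858140770441 tilt [ 0.0088 -0.0146] slide to tgt mm [-0.2084  0.2428  0.    ] 0.013052158893875343 60.94478130340576 t 10.4667
```

Emit:
send_rows(steps=[{"slide": [0.0003,0.0001,0.0007],"turn": 0,"claw": 0.005},{"slide": [0,0,0.0007],"turn": 0,"claw": 0.005},{"slide": [0,0,0],"turn": 0,"claw": 0.005},{"slide": [0,0,0],"turn": 0,"claw": 0.005}])

```text
t: 10.8
tool_pos: [0.5271, -0.0771, 0.105]
eef_rot: [0.0, 0.167, 0.986, -0.0]
contact_force: [-4.0, -0.1, 12.1]
grip_width: 0.013
grip_force: 61.8
```

```bash
python3 st.py | head -1
```

```text
[ 0.5271 -0.0771  0.105 ] F [-3.9691 -0.0997 12.0965] M [0.0056 0.8257 0.0457] yaw -19.16950773325061 tilt [ 0.0414 -0.0337] slide to tgt mm [-0.1741  0.2516  0.0001] 0.013037967810026191 61.773473024368286 t 10.8
```

Emit:
send_rows(steps=[{"slide": [0.0002,0,0.0005],"turn": 0,"claw": 0.005},{"slide": [0,0,0.0005],"turn": 0,"claw": 0.005},{"slide": [0,0,0],"turn": 0,"claw": 0.005},{"slide": [0,0,0],"turn": 0,"claw": 0.005},{"slide": [0,0,0],"turn": 0,"claw": 0.005}])

```text
t: 11.22
tool_pos: [0.5271, -0.0771, 0.1049]
eef_rot: [0.001, 0.166, 0.986, -0.0]
contact_force: [-5.7, 0.2, 15.4]
grip_width: 0.0127
grip_force: 62.4
```

```bash
python3 st.py | head -1; python3 - <<'E'
from h import *
d=cam("scene"); u,v=map(int,proj(d,(.527,-.077,.11))); save(d,"f.png",(u-70,v-60,u+70,v+50),5)
E
```

```text
[ 0.5271 -0.0771  0.1049] F [-5.6795  0.1879 15.4181] M [0.0159 1.1957 0.0358] yaw -19.165372789557182 tilt [ 0.0707 -0.043 ] slide to tgt mm [-0.1198  0.2343  0.0001] 0.012693737044686883 62.38295316696167 t 11.2167
```

View pics/f.png

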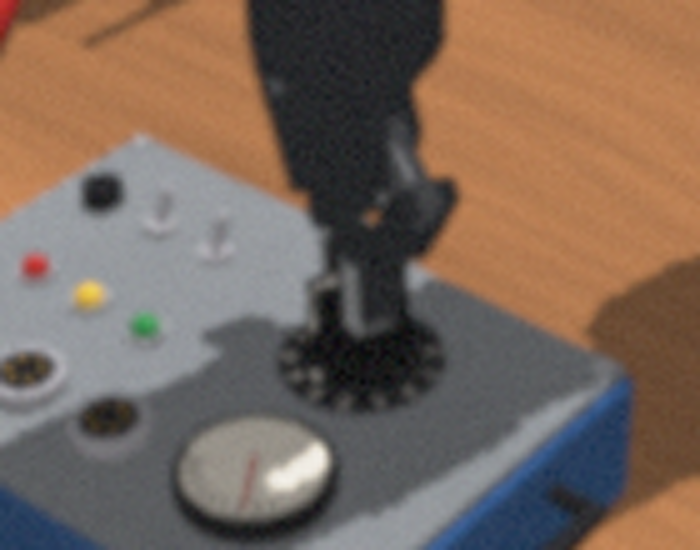

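The crop shows the knob down on the shaft with no shaft visible. One quick range check of skirt height against the panel (expected 22 mm), then I'll hand in.

```bash
python3 - <<'E'
from h import *
d=cam("wrist"); P=cloud(d); c=(.527,-.077)
k=near(P,c,.024,.094,.106); r=near(P,c,.06,.07,.09)&~near(P,c,.036,.0,.2)
print(k.sum(),np.median(P[k][:,2]),np.median(P[r][:,2]),np.median(P[k][:,2])-np.median(P[r][:,2]),cv2.minEnclosingCircle((P[k][:,:2]*1000).astype(np.float32)))
E
```

```text
1771 0.10104427382012937 0.07973545993632145 0.021308813883807926 ((527.231201171875, -77.78668212890625), 22.753849029541016)
```

```bash
python3 -c "
from h import *
print(arm.sense()['contact_force']); print(job.finish_job())"
```

```text
[-6.61429433 -0.49608626 16.31021054]
the job is handed in; nothing more can be done
None
```

The knob is fully home on the D-shaft and was handed in held against the press stop at about 16 N, with the other mat parts left untouched; I lined it up with the level as set, but the knob hides the pointer plate, so I could not check by camera afterwards that the level had not moved.

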